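# Clamp a specimen pot in a slanted settling stand with its cam lever

## Robot

A 6-joint arm with a two-finger parallel gripper is mounted at the origin on a cart in front of the work surface, level with it; the furniture and walls round the work are solid. World frame = base frame: x ahead of the robot, y to its left, z up, the work surface at z = 0. Lengths are in m, angles in rad, forces in N, time in s.
With the tool pointing down it reaches from about 0.35 to 0.775 m from the base axis. Payload 5.5 kg.
Tool frame: the origin (TCP) lies at the very end of the fingers, on their centre line; the grasp point (between the pads) lies 19 mm behind it (grip_point_offset is the distance from the TCP to the grasp point, in m); z points along the fingers, y is the direction in which the jaws open and shut (so a half turn about z gives the same grasp; the last joint's range is limited). The gripper opens to 85 mm and grips with 20 to 120 N. Pads are 22 mm wide; open, the fingers measure 114 mm over their backs; the gripper's body (76 mm by 85 mm) begins 54 mm behind the grasp point. The pads swing forward as they close: fully open they stand 13 mm farther back than shut.
Start: joints at [-1.405, 0.313, 0.046, 1.304, 0, 1.431], TCP at [0.173, -0.548, 0.231] pointing down, gripper open.
Joint ranges: [-2.76, 2.76], [-0.86, 1.69], [-1.03, 1.26], [-2.2, 2.34], [-1.47, 1.5], [-3.14, 3.14]. Speed limits (rad/s): [2.57, 2.57, 3.14, 3.14, 3.14, 3.14].

## Interface

Orientations are given as a unit quaternion [w, x, y, z].
In Python, from workcell import * gives the robot as it stands.
- The arm moves only by the shell command python3 -m crank 'ROWS' [OPENING] [FORCE]. ROWS is a JSON object of lists of equal length, an entry for each row: "travel": the shift along the tool's x, y, z in units of 40 mm (1.0 is 40 mm), a list of three; "turn": the turn about the tool's z in rad. In form: {"travel": [[x, y, z], ...], "turn": [turn, ...]}. A call has 1 to 5 rows; each row is the pose to reach, as a shift and turn from the pose commanded when the call began, along the tool's axes at that moment; what a row does not reach only later rows make up. A row lasts 1/12 s, in which the tool goes at most 41.7 mm and 7.16 degrees, less where a joint would pass 70% of its speed; a pose out of reach is approached as far as the arm can. A call with a gripper value outside its range is refused whole. OPENING is the finger opening in mm, from 0 to 85.4, set as the call begins (- or left out, the last holds). The fingers move at their own pace and stop on an object; FORCE is the grip in N (left out, the last holds). Time passes only in rows, so rows that repeat a pose let the fingers close. It gives the time, the measured TCP pose, the force and the opening at its end, in the units of the state.
- get_state(): the state, without advancing time (a new reading comes with each control period).
- read_camera(name): name is "scene" or "side" or "wrist"; returns a dict with "image" (420x560x3 uint8, red, green, blue), "K" (3x3 intrinsics, pixels), "R" (3x3) and "t" (3): a world point X has camera coordinates R X + t. Camera axes: x right, y down, z forward; pixel columns grow to the right and rows downward; lengths in m; the calibration is good to about 2 mm. The wrist camera is an equidistant fisheye: a pixel r from the principal point sees the ray r / f radians off the axis. A picture is of the moment at which its call begins. There is no depth.
- hand_in(): hands the job in, once; it reports no verdict.
The state is a dict: "clock": time; "joint_pos": joint angles; "qvel": joint speeds; "tau": joint torques, N m; "tcp_pos": TCP position; "orientation": TCP orientation; "wrist_force": force on the tool from outside, world axes, zero at the start; "ft_torque": the same for the moment, N m; "finger_gap": finger opening in m.
Only numpy, scipy, OpenCV 4.12 (cv2) and the standard library are available. Lean on these libraries where they do the work, as an engineer would, in place of code of your own. Each camera call takes 0.05 s, during which the arm holds its last target. There are 200 camera calls.

## Task

Stand the small wide screw-lid pot from the front of the bench squarely on the slanted deck of the settling stand, in the V stop, with the cam lever still open, and let go of it. Then turn the cam lever just far enough that the spring pad takes up the gap and holds the pot snugly in the V with its springs pushed in about halfway (about 5 mm of 10), never squeezed nearly flat, and let go of the lever. Leave the two vials and the dropper bottle where they stand.

Things in the scene. Friction and masses are not known exactly. Their poses are not given: they have to be found in the camera images.
- pot: The small plastic specimen pot, loose, with a screw lid: 50 mm tall; body 38 mm across at the foot, 40 at 37 mm height, lid 44 mm across from 37 to 50 mm height; about 40 g. It stands by itself to the right of the stand on the front half of the bench (a like one at the back wall is not meant). Grip it across the lid. Origin: centre of its underside; z up through the lid.
- deck: Slanted aluminium deck (180 x 110 mm) of the settling stand, fixed to the bench; place and yaw vary. Origin: on its upper face, 45 mm above the bench, on the centre line. x runs uphill (away from the robot), y left across it, z square to it; it rises at 25 degrees, so z leans 25 degrees towards the robot. Spans x -50 to +130 mm. Nothing on it but the lever's knob is over 28 mm high.
- seat (a point): Where the centre of the pot's underside lies (within 1 mm) when the pot stands on the deck touching both walls of the black V stop (26 mm high, walls at 45 degrees, opening uphill, reaching y = +-29 mm). On the deck's upper face; axes as the deck's. The V stop is clamped 0 to 5 mm uphill of the deck's origin from start to start, so the gap to take up varies.
- pad_face (a point): Centre of the black spring pad's flat face (34 wide, 15 mm high, centre 10 mm above the deck), looking downhill at the pot. With the lever wide open and springs free it stands 33 mm uphill of the deck's origin: 8 to 13 mm from a seated pot (20 mm radius), less what the lever has already moved. Axes as the deck's.
- pad (a joint): How far the pad's springs are pushed in, in m: 0 free, 0.010 quite flat. 1.2 N per mm, about 0.7 N to begin with. Seen as the narrowing gap between black pad and steel jaw block.
- cam_lever (a joint): Cam lever's angle in rad, 0 wide open (starts 0 to 0.2) to 1.8; grows counter-clockwise seen from above the deck and drives jaw and pad downhill by 12.2 mm per rad. At 0 the lever points uphill, 10 degrees to the left of the deck's x axis. Friction 0.3 N m (about 3 N at the knob); it stays where left and can be turned back.
- knob (a point): Middle of the grip of the upright round black knob at the lever's end, 16 mm across, square to the deck, from 28 to 61 mm above it; this point is 45 mm above the deck and 95 mm from the pivot axis. Its axes turn with the lever (z square to the deck).
- cam_pivot (a point): Point on the cam lever's pivot axis at the height of the knob's point: 84 mm uphill of the deck's origin on its centre line, 45 mm above the deck. Axes as the deck's; the pivot axis is z.
- slim_vial: Bystander: glass vial, 26 mm across, 61 mm tall. Origin: centre of its underside.
- tall_vial: Bystander: glass vial, 29 mm across, 66 mm tall. Origin: centre of its underside.
- dropper: Bystander: dropper bottle, 35 mm across, 94 mm tall. Origin: centre of its underside.
Mind the look-alikes: they are no part of the job. There is more than one size of the pot; the one meant has the size given above.

How it is judged:
By the outcome, as a careful person would: the job done as asked, in the order asked, and still so for the second after the job is handed in, with the robot touching nothing.
It also fails if it takes over 51 s, if anything falls off the work surface, if the arm or the gripper's body presses on something with over 40 N, if the wrist force passes 120 N, or if a joint passes its speed limit or range.

## Working session

There is one attempt and no reset: what is moved stays moved. The work goes in short steps, Python scripts to look and compute and a shell command to move; the robot and the scene stay as the last step left them, time stands still between calls to the robot, and variables do not carry over. Pictures are saved under pics/ and viewed, about 8 in all and at most 12, crops included, and the job is handed in when it is done.

```bash
ls; mkdir -p pics
cat > h.py <<'E'
from workcell import *
import numpy as np, cv2
def shot(n,f):
    c=read_camera(n); cv2.imwrite('pics/'+f+'.png',c['image'][:,:,::-1]); np.savez('pics/'+f+'.npz',**{k:np.array(c[k]) for k in('image','K','R','t')}); return c
def load(f): return dict(np.load('pics/'+f+'.npz'))
def ray(c,uv,fish=False):
    K,R,t=c['K'],c['R'],c['t']; d=np.array([(uv[0]-K[0,2])/K[0,0],(uv[1]-K[1,2])/K[1,1],1.])
    if fish:
        r=np.hypot(d[0],d[1]); d=np.array([*(d[:2]/max(r,1e-9)*np.sin(r)),np.cos(r)])
    return -R.T@t, R.T@d/np.linalg.norm(d)
def plane(c,uv,z,fish=False,n=(0,0,1)):
    o,d=ray(c,uv,fish); n=np.array(n,float); return o+d*((z-n@o)/(n@d))
def proj(c,X,fish=False):
    p=c['R']@np.array(X)+c['t']; K=c['K']
    if fish:
        r=np.hypot(p[0],p[1]); a=np.arctan2(r,p[2]); q=p[:2]/max(r,1e-9)*a
    else: q=p[:2]/p[2]
    return np.array([K[0,0]*q[0]+K[0,2],K[1,1]*q[1]+K[1,2]])
E
python3 - <<'E'
from h import *
a=shot('scene','s0');b=shot('side','d0')
cv2.imwrite('pics/sd.png',cv2.resize(np.vstack([a['image'],b['image']]),None,fx=.7,fy=.7)[:,:,::-1])
for c in(a,b): print(c['K'].round(1).tolist(),(-c['R'].T@c['t']).round(3),c['R'][2].round(2))
print(get_state())
E
```

```text
pics
[[461.2, 0.0, 280.7], [0.0, 461.2, 210.9], [0.0, 0.0, 1.0]] [-0.324  0.644  0.713] [ 0.68 -0.52 -0.51]
[[472.7, 0.0, 270.0], [0.0, 472.7, 211.6], [0.0, 0.0, 1.0]] [0.408 0.919 0.613] [ 0.07 -0.87 -0.48]
{'clock': 0.1, 'joint_pos': array([-1.40460729e+00,  3.13918237e-01,  4.50981979e-02,  1.30358988e+00,
        3.48077144e-05,  1.43116342e+00]), 'qvel': array([-1.52617253e-03, -1.28623076e-03,  4.40615903e-03, -1.49069028e-03,
        4.30802421e-05,  2.97638592e-04]), 'tau': array([ 2.67607124e-03, -4.81727672e+01,  2.99242151e+01,  1.28303346e-02,
       -1.21864400e-04,  1.27709214e-05]), 'tcp_pos': array([ 0.17302759, -0.54788072,  0.23050435]), 'orientation': array([-8.06954665e-04,  9.88331559e-01,  1.52315716e-01,  6.68995858e-06]), 'wrist_force': array([ 0.70731248, -0.02578918, -0.21439749]), 'ft_torque': array([ 0.02990112,  0.021915  , -0.03410108]), 'finger_gap': 0.08507176943296389}
```

View pics/s0.png

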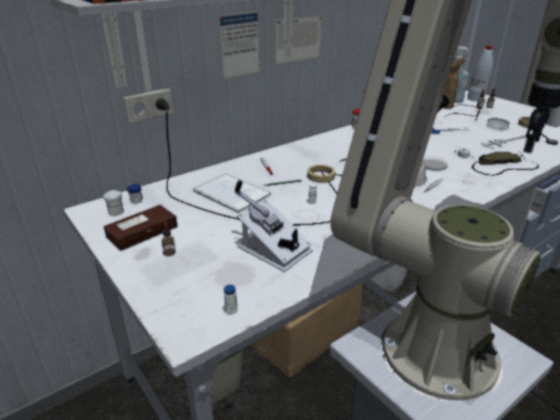

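View pics/d0.png

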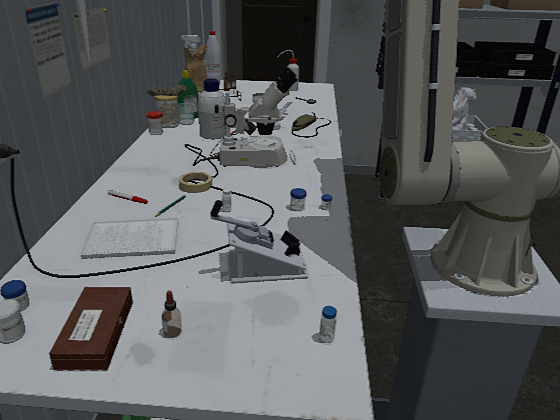

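The side view shows the stand at (265,250), with blue-lidded items to its right at (298,200) and (326,202). Other look-alikes are the blue-capped vial (328,325), the back-wall pots (14,295) and (8,322), the red-lidded pot (155,123) and the white-capped vial (226,200). I'll measure these and check a close crop.

Run:
```python
from h import *
b=load('d0');a=load('s0')
im=b['image']
cv2.imwrite('pics/c1.png',np.hstack([cv2.resize(im[170:290,195:345],None,fx=5,fy=5,interpolation=cv2.INTER_CUBIC)])[:, :, ::-1])
hsv=cv2.cvtColor(im,cv2.COLOR_RGB2HSV)
m=cv2.inRange(hsv,(100,120,40),(125,255,255))
n,l,s,c=cv2.connectedComponentsWithStats(m)
for i in range(1,n):
    if s[i,4]>15: 
        p=plane(b,c[i],.045); d=(b['R']@p+b['t'])[2]
        print(s[i],c[i].round(1),p.round(3),'width mm',s[i,2]*d/472.7*1000)
```

```text
[33  3 26 10 67] [46.9  7.5] [ 3.282 -4.365  0.045] width mm 279.9912197332877
[43 11 13  5 19] [49.9 13.4] [ 2.994 -3.871  0.045] width mm 127.5698243448408
[205  79  13   4  20] [211.   80.5] [ 0.902 -1.419  0.045] width mm 64.63822363103517
[291 188  15  11 127] [298.1 193.1] [ 0.425 -0.219  0.045] width mm 40.26533037916802
[322 194  10   8  56] [326.4 197.6] [ 0.349 -0.201  0.045] width mm 26.40268341483808
[  0 280  26  19 358] [ 12.7 288.6] [0.948 0.25  0.045] width mm 49.2814758383091
[323 306  13  13 144] [329.  311.9] [0.352 0.253 0.045] width mm 23.4194437290353
```

View pics/c1.png

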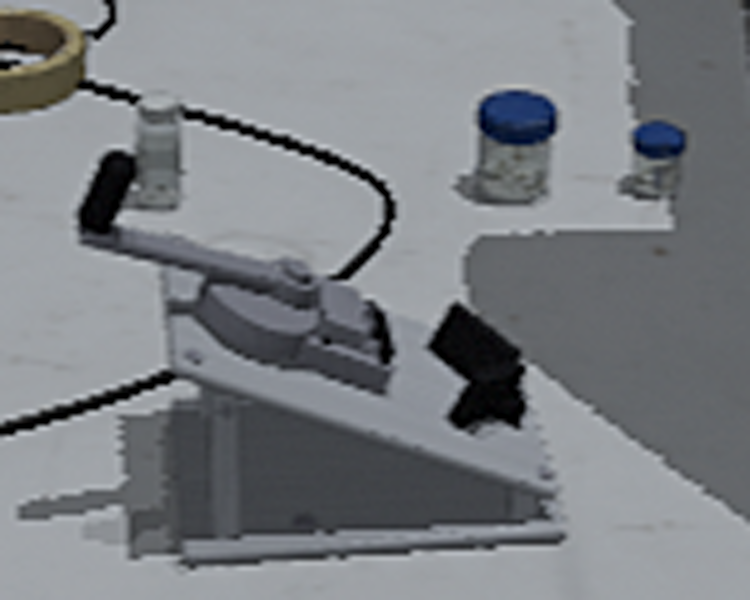

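The pot meant is the one with the 40–44 mm lid at (298,193). The one at (326,198) is only 26 mm across and the back-wall pot about 49 mm, so both are excluded. Next I'll estimate the deck pose and work out the move above the pot.

```bash
cat >> h.py <<'E'
from scipy.spatial.transform import Rotation as Ro
def toolR(s=None):
    q=(s or get_state())['orientation']; return Ro.from_quat([q[1],q[2],q[3],q[0]])
def go(target,jaw=None):
    """units along tool axes to TCP target; turn so that tool y is along +-jaw (world xy)"""
    s=get_state(); R=toolR(s).as_matrix(); d=R.T@(np.array(target)-s['tcp_pos'])/.04
    tr=None
    if jaw is not None:
        j=R.T@np.array([*jaw[:2],0.]); tr=np.arctan2(-j[0],j[1]); tr=(tr+np.pi/2)%np.pi-np.pi/2
    print('travel',d.round(3),'turn',tr,'rows>=',np.linalg.norm(d)*40/41.7, 'j6',s['joint_pos'][5].round(2)); return d,tr
S25,C25=np.sin(np.radians(25)),np.cos(np.radians(25))
class Deck:
    def __init__(s,o,yaw):
        s.o=np.array([*o[:2],.045]);s.yaw=yaw;c,n=np.cos(yaw),np.sin(yaw)
        s.R=np.array([[c*C25,n*C25,S25],[-n,c,0],[-c*S25,-n*S25,C25]]).T
    def w(s,p): return s.o+s.R@np.array(p,float)
    def i(s,p): return s.R.T@(np.array(p)-s.o)
E
python3 - <<'E'
from h import *
b=load('d0')
A=plane(b,(305,268),.0239);B=plane(b,(229.4,244.4),.0999)
print(A,B,np.hypot(*(B-A)[:2]),'want',.18*C25)
v=(B-A)[:2];yaw=np.arctan2(v[1],v[0]);e=v/np.linalg.norm(v);l=np.array([-e[1],e[0]])
o=(A+B)[:2]/2-e*.04*C25-l*.055
D=Deck(o,yaw);print('o',o,np.degrees(yaw))
for c,n in((b,'d'),(load('s0'),'s')):
    print(n,[proj(c,D.w(p)).round(0).tolist() for p in((-.05,.055,0),(.13,.055,0),(.13,-.055,0),(-.05,-.055,0),(0,0,0),(.1776,.0165,.045),(.033,0,.01))])
print('knob',D.w((.1776,.0165,.045)),'end',D.w((.1,.094,.045)))
go([.43,-.225,.16],D.R[:,1]); c=read_camera('wrist');print(c['K'],(-c['R'].T@c['t']),c['R'][2])
E
```

```text
[0.39746058 0.0929416  0.0239    ] [0.55067523 0.13588148 0.0999    ] 0.15911807550523577 want 0.16313540166659699
o [0.45400298 0.05166898] 15.656039121952519
d [[306.0, 268.0], [228.0, 244.0], [223.0, 218.0], [294.0, 241.0], [280.0, 247.0], [213.0, 209.0], [269.0, 240.0]]
s [[282.0, 263.0], [231.0, 215.0], [258.0, 198.0], [307.0, 242.0], [281.0, 239.0], [233.0, 186.0], [273.0, 228.0]]
knob [0.58622651 0.10586165 0.16084085] end [0.49759203 0.16150709 0.12804568]
travel [ 8.556 -5.76   1.774] turn 0.032572319110367065 rows>= 10.039276824473399 j6 1.43
[[325.1922621    0.         279.77644545]
 [  0.         325.1922621  211.81981072]
 [  0.           0.           1.        ]] [ 0.23760076 -0.52815697  0.3727827 ] [-0.25779278 -0.07971489 -0.96290624]
```

```bash
python3 -m crank '{"travel":[[4.25,-2.9,0.9],[4.25,-2.9,0.9],[4.25,-2.9,0.9],[4.25,-2.9,0.9],[4.25,-2.9,0.9]],"turn":[0.03,0.03,0.03,0.03,0.03]}' 85
python3 - <<'E'
from h import *
go([.43,-.225,.16])
E
```

```text
clock: 0.57
tcp_pos: [0.3005, -0.3853, 0.1948]
orientation: [-0.0, 0.991, 0.137, -0.0]
wrist_force: [-0.3, -0.1, 0.1]
finger_gap: 0.085
travel [ 4.204 -2.978  0.871] turn None rows>= 5.011976312776634 j6 1.79
```

```bash
python3 -m crank '{"travel":[[4.2,-3.0,0.87],[4.2,-3.0,0.87],[4.2,-3.0,0.87],[4.2,-3.0,0.87],[4.2,-3.0,0.87]],"turn":[0,0,0,0,0]}'
python3 -m crank '{"travel":[[0,0,0],[0,0,0]],"turn":[0,0]}'
python3 - <<'E'
from h import *
c=shot('wrist','w1');D=Deck([.454,.0517],np.radians(15.66))
im=c['image'];m=cv2.inRange(cv2.cvtColor(im,cv2.COLOR_RGB2HSV),(100,120,40),(125,255,255))
n,l,s,ce=cv2.connectedComponentsWithStats(m)
for i in range(1,n):
    if s[i,4]>30:
        cs,_=cv2.findContours((l==i).astype(np.uint8),0,1);k=max(cs,key=len)
        P=np.array([plane(c,p[0],.05,True)[:2] for p in k])
        print(s[i],ce[i].round(1),P.min(0),P.max(0),plane(c,ce[i],.05,True))
E
```

```text
clock: 0.98
tcp_pos: [0.429, -0.2247, 0.1604]
orientation: [0.0, 0.991, 0.137, 0.0]
wrist_force: [1.0, -0.4, -0.8]
finger_gap: 0.085
clock: 1.15
tcp_pos: [0.4289, -0.2242, 0.1601]
orientation: [-0.0, 0.99, 0.14, -0.001]
wrist_force: [-0.7, -1.0, -0.1]
finger_gap: 0.0853
[ 256  189   52   51 2075] [281.5 214. ] [ 0.4027269  -0.24838446] [ 0.44521976 -0.20629264] [ 0.42440676 -0.22729458  0.05      ]
[254 275  31  27 632] [269.  287.6] [ 0.34289132 -0.24860729] [ 0.3696739  -0.22217373] [ 0.35664859 -0.23554387  0.05      ]
```

View pics/w1.png

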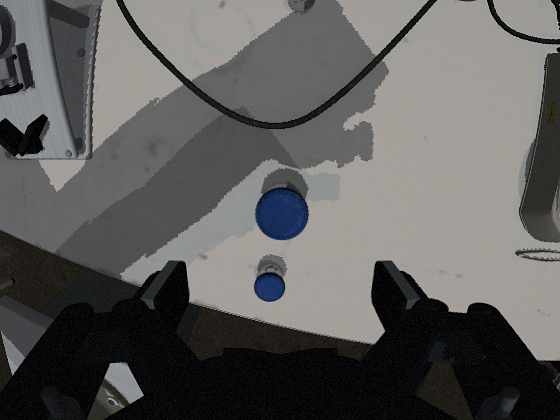

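The wrist view shows the wanted lid at (281,214), measuring 42–43 mm. The small decoy is at (269,288), and the stand edge is at upper left. I'll descend and grip the lid.

Run:
```python
from h import *
D=Deck([.454,.0517],np.radians(15.66));go([.424,-.2273,.029],D.R[:,1])
```

```text
travel [-0.116  0.009  3.286] turn 0.005135843956734831 rows>= 3.1543930551726613 j6 2.21
```

```bash
python3 -m crank '{"travel":[[-0.1,0,0.9],[-0.12,0,1.8],[-0.12,0.01,2.5],[-0.12,0.01,3.0],[-0.12,0.01,3.29]],"turn":[0,0,0,0,0]}'
python3 -m crank '{"travel":[[0,0,0],[0,0,0],[0,0,0],[0,0,0],[0,0,0]],"turn":[0,0,0,0,0]}' 38 22
python3 -m crank '{"travel":[[0,0,0],[0,0,0],[0,0,0],[0,0,0],[0,0,0]],"turn":[0,0,0,0,0]}'
```

```text
clock: 1.62
tcp_pos: [0.4213, -0.229, 0.0268]
orientation: [-0.001, 0.991, 0.136, -0.001]
wrist_force: [-0.7, 0.4, -0.4]
finger_gap: 0.0849
clock: 2.03
tcp_pos: [0.4247, -0.2296, 0.0306]
orientation: [0.001, 0.991, 0.137, 0.001]
wrist_force: [0.2, -0.7, 2.8]
finger_gap: 0.0428
clock: 2.45
tcp_pos: [0.4248, -0.2295, 0.0306]
orientation: [0.002, 0.991, 0.137, 0.001]
wrist_force: [-0.4, -0.8, 6.6]
finger_gap: 0.0427
```

```bash
python3 -m crank '{"travel":[[0,0,-0.8],[0,0,-1.7],[0,0,-2.6],[0,0,-3.5],[0,0,-4.2]],"turn":[0,0,0,0,0]}'
python3 - <<'E'
from h import *
D=Deck([.454,.0517],np.radians(15.66));t=D.w((-.01,0,0));t[2]=.2;go(t,D.R[:,1])
E
```

```text
clock: 2.87
tcp_pos: [0.4241, -0.2283, 0.2003]
orientation: [0.001, 0.99, 0.138, 0.001]
wrist_force: [0.7, -1.3, 0.1]
finger_gap: 0.0427
travel [ 2.401e+00 -6.532e+00 -2.000e-03] turn 0.0028831290451618585 rows>= 6.675363060765374 j6 2.2
```

```bash
python3 -m crank '{"travel":[[0.35,-0.9,0],[0.7,-1.8,0],[1.0,-2.7,0],[1.3,-3.6,0],[1.6,-4.5,0]],"turn":[0,0,0,0,0]}'
python3 -m crank '{"travel":[[0.3,-0.8,0],[0.6,-1.5,0],[0.75,-1.9,0],[0.8,-2.03,0],[0.8,-2.03,0]],"turn":[0,0,0,0,0]}'
python3 -m crank '{"travel":[[0,0,0],[0,0,0]],"turn":[0,0]}'
python3 - <<'E'
from h import *
c=shot('wrist','w2');D=Deck([.454,.0517],np.radians(15.66))
print(get_state()['joint_pos'])
im=c['image'][:,:,::-1].copy()
for p in((-.05,.055,0),(.13,.055,0),(.13,-.055,0),(-.05,-.055,0),(0,0,0),(.1776,.0165,.045),(.033,0,.01),(.033,.017,.0175),(.033,-.017,.0175)):
    q=proj(c,D.w(p),True);print(p,q.round(0));cv2.drawMarker(im,tuple(int(x) for x in q),(0,0,255),0,8)
cv2.imwrite('pics/w2m.png',cv2.resize(im,None,fx=1.42,fy=1.42,interpolation=cv2.INTER_CUBIC))
E
```

```text
clock: 3.28
tcp_pos: [0.4359, -0.0359, 0.1974]
orientation: [0.0, 0.991, 0.137, 0.0]
wrist_force: [1.7, -0.8, -1.3]
finger_gap: 0.0428
clock: 3.7
tcp_pos: [0.4448, 0.0505, 0.1972]
orientation: [0.0, 0.99, 0.139, 0.0]
wrist_force: [-0.0, -0.7, -0.5]
finger_gap: 0.0427
clock: 3.87
tcp_pos: [0.4449, 0.0483, 0.1971]
orientation: [0.0, 0.991, 0.137, -0.0]
wrist_force: [-0.1, -0.4, -0.2]
finger_gap: 0.0426
[-7.16375493e-02  8.24035684e-02 -3.27309164e-01  1.16115792e+00
 -3.44416951e-04  2.79573927e+00]
(-0.05, 0.055, 0) [225. 226.]
(0.13, 0.055, 0) [204.  46.]
(0.13, -0.055, 0) [353.  46.]
(-0.05, -0.055, 0) [332. 226.]
(0, 0, 0) [278. 186.]
(0.1776, 0.0165, 0.045) [248. -20.]
(0.033, 0, 0.01) [278. 161.]
(0.033, 0.017, 0.0175) [258. 166.]
(0.033, -0.017, 0.0175) [299. 166.]
```

View pics/w2m.png

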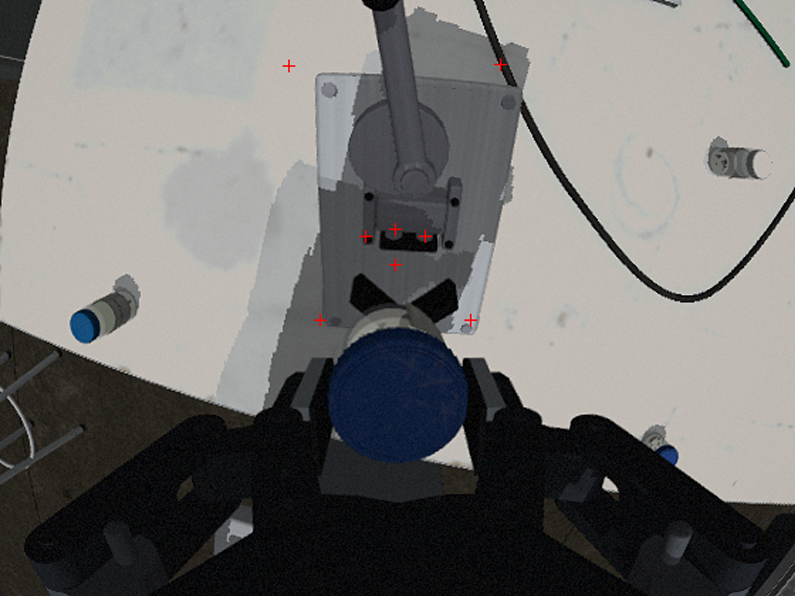

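Run:
```python
from h import *
from scipy.optimize import least_squares
c=load('w2')
px=np.array([(316,72),(522,84),(476,336)])/1.42
C=[(.13,.055,0),(.13,-.055,0),(-.05,-.055,0)]
def f(v): 
    D=Deck(v[:2],v[2]); return np.concatenate([proj(c,D.w(p),True)-q for p,q in zip(C,px)])
r=least_squares(f,[.454,.0517,.27]);print(r.x,np.degrees(r.x[2]),r.fun.round(1))
D=Deck(r.x[:2],r.x[2])
for n in('d0','s0'):
    b=load(n);print(n,[proj(b,D.w(p)).round(0).tolist() for p in((-.05,.055,0),(.13,.055,0),(.13,-.055,0),(-.05,-.055,0))])
def up(uv,z):
    o,d=ray(c,np.array(uv)/1.42,True);n=D.R[:,2];t=(n@D.o+z-n@o)/(n@d);return D.i(o+d*t)*1000
# knob/pad/V features
print('pad top corners',up((380,250),.0175),up((438,250),.0175))
print('V tips',up((361,275),.026),up((450,280),.026))
print('pivot top',up((413,180),.028),'pad joint')
```

```text
[0.44874888 0.04348795 0.22036429] 12.625943622614608 [-1.9 -0.1  1.9  1.3  0.  -1.8]
d0 [[307.0, 267.0], [230.0, 241.0], [227.0, 214.0], [298.0, 239.0]]
s0 [[284.0, 262.0], [236.0, 214.0], [264.0, 198.0], [311.0, 243.0]]
pad top corners [30.85234248 16.42750168 17.5       ] [ 33.09924513 -17.22086331  17.5       ]
V tips [18.33086087 26.78426153 26.        ] [ 18.1343061  -25.47302834  26.        ]
pivot top [82.0130049   0.73925589 28.        ] pad joint
```

Run:
```python
from h import *
D=Deck([.4488,.0435],.2204);c=load('w2');b=load('d0')
def up(c,uv,z,f):
    o,d=ray(c,uv,f);n=D.R[:,2];return (D.i(o+d*((n@D.o+z-n@o)/(n@d)))*1000).round(1)
W=lambda u,v,z:up(c,(u/1.42,v/1.42),z,True)
Sd=lambda u,v,z:up(b,(195+u/5,170+v/5),z,False)
for z in(0,.026):print(z,W(361,275,z),W(450,280,z),W(395,303,z),W(350,290,z),W(457,300,z))
print('side tip top',Sd(455,305,.026),'bot',Sd(430,345,0),'apex top',Sd(523,352,.026),'apexbot',Sd(485,380,0))
print('pad top near',Sd(385,315,.0175),'bot',Sd(390,365,.0025), 'near wall tip bot',Sd(450,410,0))
cr=[]
im=c['image'][140:240,225:345]; cv2.imwrite('pics/c2.png',cv2.resize(cv2.convertScaleAbs(im,alpha=2.2),None,fx=6,fy=6,interpolation=cv2.INTER_CUBIC)[:,:,::-1])
```

```text
0 [-1.8 29.   0. ] [ -2.  -29.7   0. ] [-24.6   5.6   0. ] [-15.1  36.4   0. ] [-19.  -36.6   0. ]
0.026 [18.3 26.8 26. ] [ 18.1 -25.5  26. ] [-2.  6. 26.] [ 6.5 33.4 26. ] [  3.  -31.6  26. ]
side tip top [  1.  -21.3  26. ] bot [ -0.5 -27.5   0. ] apex top [-28.9   0.7  26. ] apexbot [-25.8 -12.6   0. ]
pad top near [34.1 -6.  17.5] bot [26.5  8.1  2.5] near wall tip bot [-1.3 24.9  0. ]
```

View pics/c2.png

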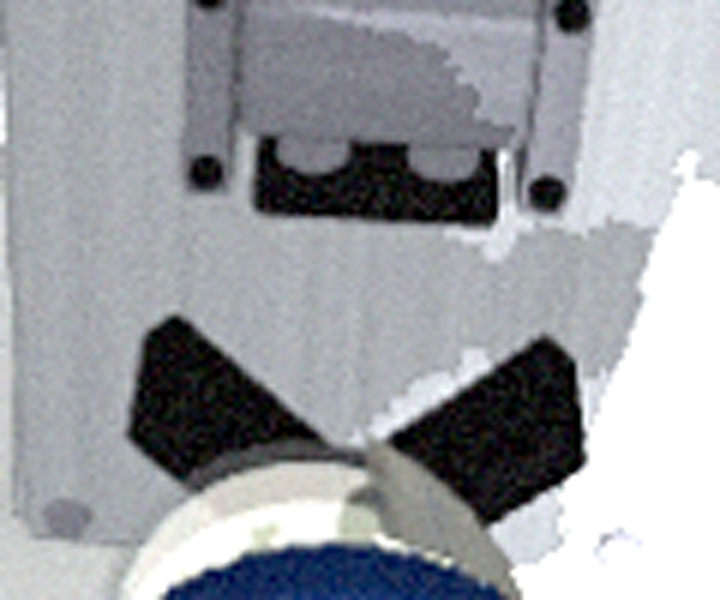

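The crop shows the V's inner bottom tips at about deck (-2, ±29) and the pad face at about x=32. The seat is therefore near deck x≈-1 in my fitted frame. I'll hover over the landing point, where the uphill foot edge touches first, and then tilt the pot about that edge.

Run:
```python
from h import *
D=Deck([.4488,.0435],.2204);c=load('w2')
W=lambda u,v,z:(lambda o,d,n:(D.i(o+d*((n@D.o+z-n@o)/(n@d)))*1000).round(1))(*ray(c,(u/1.42,v/1.42),True),D.R[:,2])
a,b2=W(413,180,.028),W(381,2,.028);print('lever',a,b2,np.degrees(np.arctan2(*(b2-a)[[1,0]])))
E=D.w((.0185,0,0));h=np.array([np.cos(D.yaw),np.sin(D.yaw),0]);t=E-.019*h+[0,0,.0306];print(E,t)
go(t+[0,0,.02],D.R[:,1])
```

```text
lever [82.   0.7 28. ] [169.4  19.9  28. ] 12.389909121825507
[0.46516111 0.04716553 0.05281844] [0.44662072 0.04301175 0.08341844]
travel [0.005 0.134 2.342] turn 0.05381581835221727 rows>= 2.2506917403815097 j6 2.8
```

```bash
python3 -m crank '{"travel":[[0,0.13,0.7],[0,0.13,1.4],[0,0.13,2.0],[0,0.13,2.34],[0,0.13,2.34]],"turn":[0.054,0.054,0.054,0.054,0.054]}'
python3 -m crank '{"travel":[[0,0,0],[0,0,0]],"turn":[0,0]}'
python3 - <<'E'
from h import *
D=Deck([.4488,.0435],.2204);go([.4466,.0430,.0834],D.R[:,1])
a=shot('side','d1')['image'][190:290,200:340];b=shot('wrist','w3')['image'][100:300,180:400]
a=cv2.resize(a,(770,550),interpolation=cv2.INTER_CUBIC);cv2.imwrite('pics/c3.png',a[:,:,::-1])
E
```

```text
clock: 4.33
tcp_pos: [0.4439, 0.0432, 0.1006]
orientation: [-0.0, 0.994, 0.11, -0.003]
wrist_force: [-0.2, 0.3, -1.1]
finger_gap: 0.0425
clock: 4.5
tcp_pos: [0.4472, 0.0435, 0.1045]
orientation: [0.0, 0.994, 0.11, 0.001]
wrist_force: [0.2, -0.2, -0.1]
finger_gap: 0.0423
travel [-0.019  0.007  0.528] turn 0.00016777271619128342 rows>= 0.5067314785774678 j6 2.84
```

View pics/c3.png

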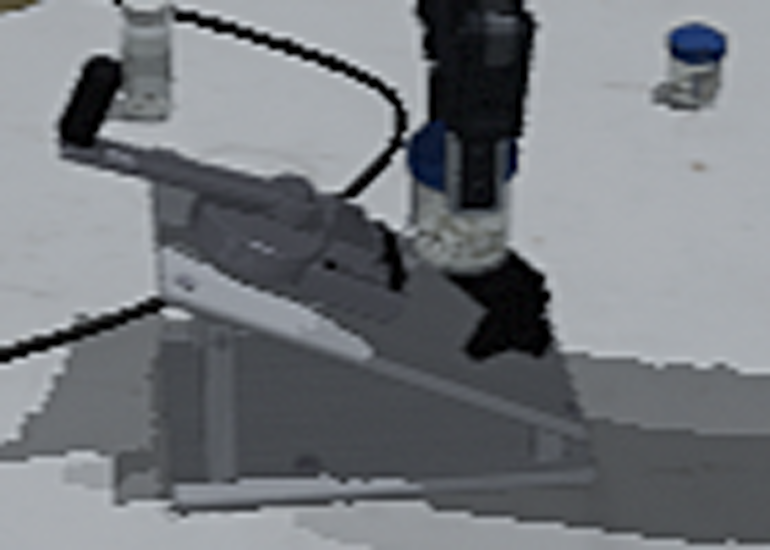

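The pot hangs vertical between the pad and the V, as planned. I'll lower it to contact.

```bash
python3 -m crank '{"travel":[[0,0,0.15],[0,0,0.3],[0,0,0.4],[0,0,0.45],[0,0,0.45]],"turn":[0,0,0,0,0]}'
python3 -m crank '{"travel":[[0,0,0.03],[0,0,0.06],[0,0,0.09],[0,0,0.09]],"turn":[0,0,0,0]}'
```

```text
clock: 5.02
tcp_pos: [0.4458, 0.0442, 0.0848]
orientation: [-0.0, 0.994, 0.111, -0.001]
wrist_force: [0.5, 0.6, -0.5]
finger_gap: 0.0426
clock: 5.35
tcp_pos: [0.4462, 0.0441, 0.0821]
orientation: [0.0, 0.994, 0.111, -0.0]
wrist_force: [-1.1, 0.3, 3.8]
finger_gap: 0.0427
```

```bash
python3 -m crank '{"travel":[[-0.05,0,0.03],[-0.1,0,0.055],[-0.145,0,0.08],[-0.19,0,0.11],[-0.19,0,0.11]],"turn":[0,0,0,0,0]}'
python3 -m crank '{"travel":[[-0.04,0,0.03],[-0.09,0,0.06],[-0.13,0,0.09],[-0.13,0,0.09]],"turn":[0,0,0,0]}'
python3 - <<'E'
from h import *
a=shot('side','d2')['image'][190:290,200:340]
a=cv2.resize(a,(770,550),interpolation=cv2.INTER_CUBIC);cv2.imwrite('pics/c4.png',a[:,:,::-1])
E
```

```text
clock: 5.77
tcp_pos: [0.4407, 0.0421, 0.079]
orientation: [0.001, 0.994, 0.111, 0.002]
wrist_force: [-0.3, -1.3, 8.0]
finger_gap: 0.0428
clock: 6.1
tcp_pos: [0.4358, 0.0404, 0.0754]
orientation: [0.001, 0.994, 0.11, 0.002]
wrist_force: [-0.4, -3.2, 7.2]
finger_gap: 0.0426
```

View pics/c4.png

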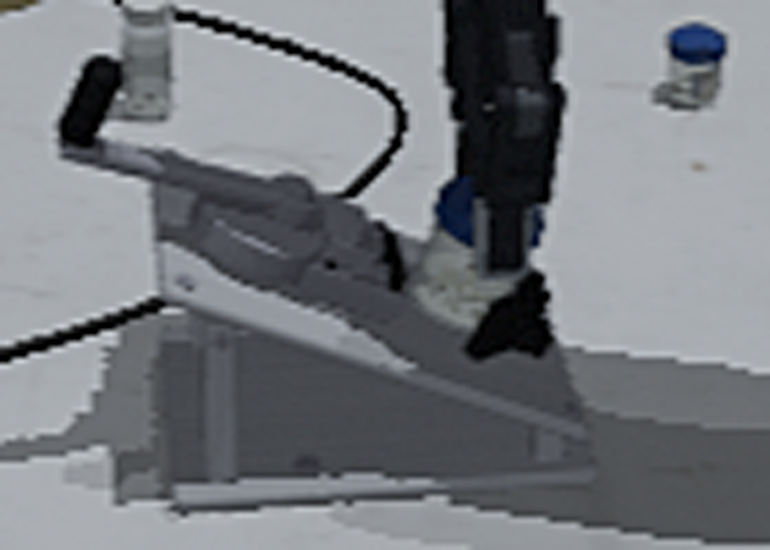

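The pot is now tilted about 15–18° on the deck, edge down and not slipping. I'll finish the tilt and settle it downhill into the V.

```bash
python3 -m crank '{"travel":[[-0.03,0,0.035],[-0.06,0,0.07],[-0.1,0,0.1],[-0.13,0,0.13],[-0.13,0,0.13]],"turn":[0,0,0,0,0]}'
python3 -m crank '{"travel":[[-0.02,0,0.015],[-0.04,0,0.03],[-0.04,0,0.03]],"turn":[0,0,0]}'
```

```text
clock: 6.57
tcp_pos: [0.4319, 0.0399, 0.0712]
orientation: [0.001, 0.994, 0.111, 0.003]
wrist_force: [0.1, 1.5, 13.9]
finger_gap: 0.0426
clock: 6.82
tcp_pos: [0.4317, 0.04, 0.0708]
orientation: [0.0, 0.994, 0.111, 0.005]
wrist_force: [-0.5, 2.4, 19.0]
finger_gap: 0.0428
```

```bash
python3 -m crank '{"travel":[[0,0,-0.04],[0,0,-0.06],[0,0,-0.06]],"turn":[0,0,0]}'
python3 -m crank '{"travel":[[0,0,0],[0,0,0],[0,0,0],[0,0,0],[0,0,0]],"turn":[0,0,0,0,0]}' 60
python3 -m crank '{"travel":[[0,0,-0.3],[0,0,-0.8],[0,0,-1.5],[0,0,-2.2],[0,0,-2.2]],"turn":[0,0,0,0,0]}' 85
python3 - <<'E'
from h import *
a=shot('side','d3')['image'][190:290,200:340]
b=shot('wrist','w4')['image'][90:290,180:380]
a=cv2.resize(a,(560,400),interpolation=cv2.INTER_CUBIC);
b=cv2.resize(cv2.convertScaleAbs(b,alpha=1.6),(400,400))
cv2.imwrite('pics/c5.png',np.hstack([a[:,160:],b])[:,:,::-1])
E
```

```text
clock: 7.07
tcp_pos: [0.43, 0.0398, 0.0712]
orientation: [0.0, 0.994, 0.111, 0.003]
wrist_force: [3.8, 0.9, 7.2]
finger_gap: 0.0424
clock: 7.48
tcp_pos: [0.4264, 0.0399, 0.0694]
orientation: [-0.0, 0.994, 0.111, -0.001]
wrist_force: [0.3, -0.1, -0.0]
finger_gap: 0.0598
clock: 7.9
tcp_pos: [0.4301, 0.0396, 0.1625]
orientation: [0.001, 0.994, 0.111, 0.003]
wrist_force: [1.7, -0.1, -0.1]
finger_gap: 0.085
```

View pics/c5.png

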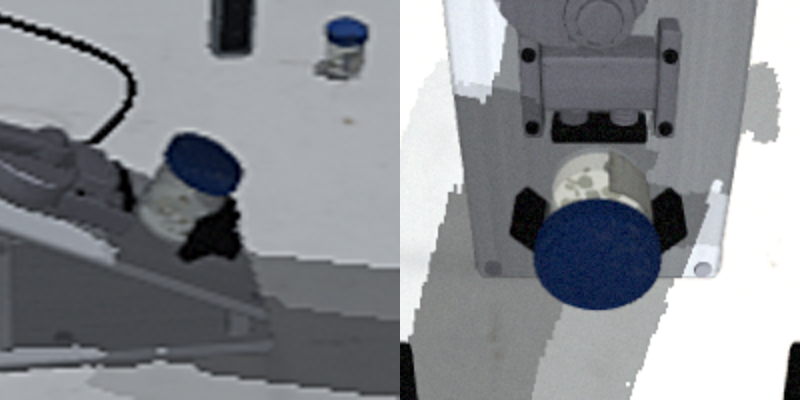

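The pot stands in the V, leaning with the deck and released. I'll measure it by triangulating the lid and plan the lever.

```bash
cat > lid.py <<'E'
from h import *
D=Deck([.4488,.0435],.2204)
def lid(f,fish,near):
    c=load(f);m=cv2.inRange(cv2.cvtColor(c['image'],cv2.COLOR_RGB2HSV),(100,120,30),(125,255,255))
    n,l,s,ce=cv2.connectedComponentsWithStats(m);i=1+np.argmin([np.hypot(*(k-near))+(1e3 if a[4]<40 else 0) for k,a in zip(ce[1:],s[1:])])
    return c,l==i,ce[i]
E
python3 - <<'E'
from lid import *
P0=D.w((-.001,0,.047))
c,m,q=lid('w4',True,proj(load('w4'),P0,True));b,m2,q2=lid('d3',False,proj(load('d3'),P0))
o1,d1=ray(c,q,True);o2,d2=ray(b,q2)
A=np.stack([d1,-d2],1);s=np.linalg.lstsq(A,o2-o1,rcond=None)[0]
x1,x2=o1+d1*s[0],o2+d2*s[1];print('lid centroid deck mm',D.i((x1+x2)/2)*1000,'miss',np.linalg.norm(x1-x2)*1000)
n=D.R[:,2]
k=max(cv2.findContours(m.astype(np.uint8),0,1)[0],key=len)[:,0]
P=[]
for p in k:
    o,d=ray(c,p,True);P.append(D.i(o+d*((n@D.o+.05-n@o)/(n@d)))*1000)
P=np.array(P);print('lid at z50: x',P[:,0].min(),P[:,0].max(),'y',P[:,1].min(),P[:,1].max())
def up(u,v,z):
    o,d=ray(c,(180+u/2,90+v/2),True);return (D.i(o+d*((n@D.o+z-n@o)/(n@d)))*1000).round(1)
print('pad top edge',up(175,141,.0175),up(245,143-400*0,.0175) if 0 else '', up(153,141,.0175),'pivot',up(195,18,.028))
K=lambda th,r=.095,z=.045:D.w((.084+r*np.cos(th+np.radians(10)),r*np.sin(th+np.radians(10)),z))-np.array([np.cos(D.yaw),np.sin(D.yaw),0])*.001
for th in(.04,.3,.6,.9,1.2,1.5):print(th,K(th).round(4))
print(get_state()['joint_pos'].round(2),get_state()['clock'])
E
```

```text
lid centroid deck mm [ 1.02505993  1.02088235 41.0874122 ] miss 1.8372241532620541
lid at z50: x -18.52482610264052 30.095234099606525 y -20.18934401030208 22.293038537098965
pad top edge [32.   8.6 17.5]  [32.  16.3 17.5] pivot [82.   1.4 28. ]
0.04 [0.5812 0.0939 0.1605]
0.3 [0.5688 0.1149 0.157 ]
0.6 [0.5491 0.1341 0.15  ]
0.9 [0.5253 0.1462 0.1404]
1.2 [0.4996 0.1504 0.1291]
1.5 [0.4742 0.146  0.1171]
[-0.09  0.07 -0.44  1.06 -0.    2.83] 8.0
```

Run:
```python
from lid import *
a=np.linspace(0,2*np.pi,60)
def pca(p): 
    e=cv2.minAreaRect(p.astype(np.float32)); h=cv2.convexHull(p.astype(np.float32));M=cv2.moments(h)
    return np.array([M['m10'],M['m01']])/M['m00'],np.degrees(.5*np.arctan2(2*M['mu11'],M['mu20']-M['mu02'])),M['m00']
for f,fi in(('d3',False),('w4',True)):
    b,m,q=lid(f,fi,proj(load(f),D.w((-.001,0,.047)),fi))
    k=max(cv2.findContours(m.astype(np.uint8),0,1)[0],key=len)[:,0]
    print(f,'seen',*pca(k))
    for x,t in((0,0),(0,5),(3,0)):
        T=np.radians(t);pts=[]
        for z in(37,50):
            for w in a:
                p=np.array([22*np.cos(w),22*np.sin(w),z]);p=np.array([p[0]*np.cos(T)+p[2]*np.sin(T)+x,p[1],p[2]*np.cos(T)-p[0]*np.sin(T)])/1000
                pts.append(proj(b,D.w(p),fi))
        print('  x,tip-uphill',x,t,*pca(np.array(pts)))
```

```text
d3 seen [290.42228464 230.89044944] 30.719680212078067 178.0
  x,tip-uphill 0 0 [291.54828516 229.85973661] 29.435398948051283 240.31023623864166
  x,tip-uphill 0 5 [289.98490044 229.37818423] 24.297542544881196 249.16457993583754
  x,tip-uphill 3 0 [290.33186003 229.42661364] 29.370520953885116 240.81933273538016
w4 seen [278.15709511 216.87529626] 0.799603027119822 2742.5
  x,tip-uphill 0 0 [279.6439974 217.9750355] -0.09603519777352593 3071.995298049762
  x,tip-uphill 0 5 [279.65093784 213.95877406] -0.12176904929012393 3239.7006387596484
  x,tip-uphill 3 0 [279.64994247 214.75631964] -0.09870273257272304 3137.4323371353094
```

The pot is square: the side view shows 30.7° against 29.4° predicted, so the tip error is within about 1–2°, and it sits at x≈1–2. Now the lever: get the gripper around the knob with a loose opening.

```bash
cat >> lid.py <<'E'
def K(th,r=.095):
    a=th+np.radians(10);h=np.array([np.cos(D.yaw),np.sin(D.yaw),0])*.001
    t=D.w((.084+r*np.cos(a),r*np.sin(a),.053))-h; t[2]=D.w((.084+r*np.cos(a),r*np.sin(a),.045))[2]
    return t,D.R@np.array([-np.sin(a),np.cos(a),0])
E
python3 - <<'E'
from lid import *
t,j=K(.04);print(t);go(t+[0,0,.06],j)
E
```

```text
[0.57792452 0.093155   0.16051215]
travel [ 3.952 -0.477 -1.536] turn -0.19357498034129073 rows>= 4.09226948887387 j6 2.83
```

```bash
python3 -m crank '{"travel":[[0,0,-0.9],[0.4,0,-1.5],[1.3,-0.2,-1.54],[2.2,-0.3,-1.54],[3.1,-0.4,-1.54]],"turn":[0,0,-0.1,-0.19,-0.19]}' 40
python3 -m crank '{"travel":[[0.6,0,0],[0.84,0.1,0],[0.84,0.1,0],[0.84,0.1,0]],"turn":[0,0,0,0]}'
python3 - <<'E'
from lid import *
t,j=K(.04);go(t,j)
c=shot('wrist','w5');im=c['image'];b=shot('side','d4')['image']
q=proj(c,D.w((.1776,.0215,.061)),True);print(q)
a=cv2.resize(im[150:350,160:400],(480,400));b=cv2.resize(b[130:270,150:290],(400,400),interpolation=cv2.INTER_CUBIC)
cv2.imwrite('pics/c6.png',cv2.convertScaleAbs(np.hstack([a,b[:,:320]]),alpha=1.7)[:,:,::-1])
E
```

```text
clock: 8.42
tcp_pos: [0.5455, 0.0833, 0.2188]
orientation: [0.0, 0.979, 0.206, -0.0]
wrist_force: [0.3, -1.7, -0.2]
finger_gap: 0.0398
clock: 8.75
tcp_pos: [0.5762, 0.0925, 0.2173]
orientation: [-0.0, 0.979, 0.205, -0.002]
wrist_force: [-0.7, 0.3, -0.9]
finger_gap: 0.0397
travel [0.05  0.004 1.419] turn -0.003370790647114319 rows>= 1.3622034997247512 j6 2.75
[276.90918354 236.28373578]
```

View pics/c6.png

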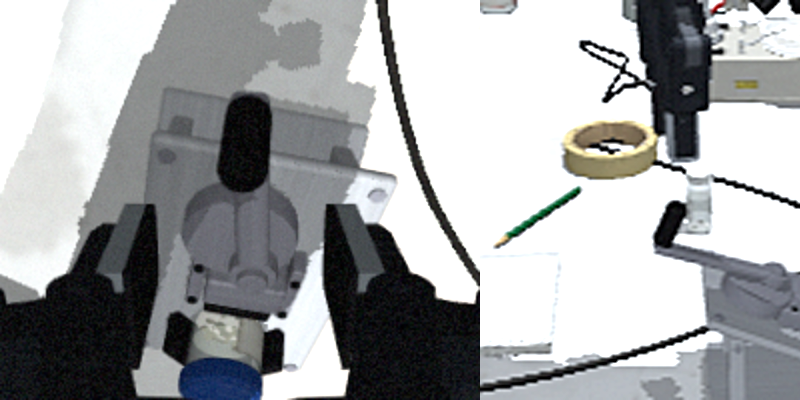

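The knob top (245,180 in the crop) is centred between the fingers. I'll descend around it.

```bash
python3 -m crank '{"travel":[[0.05,0,0.5],[0.05,0,1.0],[0.05,0,1.3],[0.05,0,1.42],[0.05,0,1.42]],"turn":[0,0,0,0,0]}'
python3 -m crank '{"travel":[[0,0,0],[0,0,0],[0,0,0]],"turn":[0,0,0]}' 28 20
python3 - <<'E'
from lid import *
s=get_state();R=toolR(s).as_matrix();p0=s['tcp_pos']
t0,j0=K(.04)
for th in(.12,.2,.28,.36,.44,.52,.6,.68,.76,.84,.92,1.0):
    t,j=K(th);print(th,(R.T@(t-t0)/.04).round(3))
j=R.T@j0;print('rot',j);print([ (round(float(np.arctan2(*( (R.T@K(th)[1])[[0,1]]*[-1,1]))),3)+np.pi/2)%np.pi-np.pi/2 for th in(.04,.2,.36,.52,.68,.84,1.0)], p0-t0)
E
```

```text
clock: 9.27
tcp_pos: [0.5772, 0.093, 0.1617]
orientation: [-0.0, 0.979, 0.204, -0.001]
wrist_force: [-0.2, 0.1, -0.7]
finger_gap: 0.04
clock: 9.52
tcp_pos: [0.5796, 0.0933, 0.164]
orientation: [0.0, 0.979, 0.204, 0.001]
wrist_force: [-0.3, -0.4, 0.4]
finger_gap: 0.0281
0.12 [-0.008 -0.189  0.02 ]
0.2 [-0.029 -0.376  0.046]
0.28 [-0.064 -0.56   0.078]
0.36 [-0.113 -0.739  0.116]
0.44 [-0.174 -0.914  0.159]
0.52 [-0.249 -1.082  0.208]
0.6 [-0.335 -1.242  0.262]
0.68 [-0.433 -1.394  0.32 ]
0.76 [-0.543 -1.536  0.382]
0.84 [-0.662 -1.668  0.448]
0.92 [-0.792 -1.789  0.517]
1.0 [-0.93  -1.897  0.59 ]
rot [-0.00382846 -0.99601819  0.08906799]
[-0.0035926535897932155, -0.1515926535897929, -0.30159265358979326, -0.4555926535897932, -0.614592653589793, -0.7785926535897931, -0.9475926535897932] [0.00165306 0.00010354 0.00352823]
```

```bash
python3 -m crank '{"travel":[[-0.01,-0.19,0.04],[-0.03,-0.38,0.07],[-0.065,-0.56,0.1],[-0.115,-0.74,0.14],[-0.175,-0.915,0.18]],"turn":[-0.075,-0.15,-0.22,-0.3,-0.38]}'
python3 - <<'E'
from lid import *
s=get_state();R=toolR(s).as_matrix();p0=s['tcp_pos'];print(K(.44)[0]-p0)
for th in(.52,.6,.68,.76,.84,.92):
    t,j=K(th);v=R.T@j;print(th,(R.T@(t-K(.44)[0])/.04).round(3),round(float(np.arctan2(v[0],-v[1])),3))
E
```

```text
clock: 9.93
tcp_pos: [0.5597, 0.1237, 0.1574]
orientation: [0.002, 0.922, 0.387, 0.002]
wrist_force: [1.4, -2.3, 3.2]
finger_gap: 0.0279
[-0.00280816  0.00020278 -0.00332665]
0.52 [-0.006 -0.184  0.048] -0.073
0.6 [-0.027 -0.365  0.101] -0.151
0.68 [-0.061 -0.543  0.159] -0.231
0.76 [-0.109 -0.716  0.22 ] -0.313
0.84 [-0.171 -0.883  0.286] -0.395
0.92 [-0.246 -1.043  0.355] -0.479
```

```bash
python3 -m crank '{"travel":[[-0.01,-0.18,0.06],[-0.03,-0.365,0.12],[-0.06,-0.54,0.18],[-0.11,-0.715,0.25],[-0.17,-0.88,0.31]],"turn":[-0.075,-0.15,-0.23,-0.31,-0.39]}'
python3 -m crank '{"travel":[[0,0,0],[0,0,0]],"turn":[0,0]}'
python3 - <<'E'
from lid import *
s=get_state();R=toolR(s).as_matrix();p0=s['tcp_pos'];print(K(.84)[0]-p0,s['joint_pos'][5])
for th in(.9,.96,1.02,1.08,1.14):
    t,j=K(th);v=R.T@j;print(th,(R.T@(t-K(.84)[0])/.04).round(3),round(float(np.arctan2(v[0],-v[1])),3))
c=shot('wrist','w6');b=shot('side','d5')
for f,z in((c,True),(b,False)): print(proj(f,D.w((.028,0,.0175)),z),proj(f,D.w((.1,.09,.05)),z))
E
```

```text
clock: 10.35
tcp_pos: [0.5301, 0.144, 0.1451]
orientation: [0.002, 0.829, 0.559, 0.002]
wrist_force: [2.2, -1.8, 2.8]
finger_gap: 0.0282
clock: 10.52
tcp_pos: [0.5287, 0.1442, 0.1442]
orientation: [0.0, 0.831, 0.556, 0.001]
wrist_force: [0.8, -0.4, 1.4]
finger_gap: 0.0284
[-0.00173718 -0.00048044 -0.00169737] 2.0812860496917356
0.9 [-0.006 -0.133  0.052] -0.073
0.96 [-0.019 -0.264  0.105] -0.136
1.02 [-0.041 -0.393  0.16 ] -0.2
1.08 [-0.071 -0.521  0.217] -0.265
1.14 [-0.11  -0.645  0.274] -0.33
[255.20696937 351.07417539] [223.38044448 273.95834394]
[274.86762949 235.31640932] [255.60649126 234.81330236]
```

```bash
python3 -m crank '{"travel":[[-0.01,-0.13,0.05],[-0.02,-0.265,0.1],[-0.04,-0.39,0.16],[-0.07,-0.52,0.21],[-0.07,-0.52,0.21]],"turn":[-0.07,-0.135,-0.2,-0.265,-0.265]}'
python3 -m crank '{"travel":[[0,0.07,-0.4],[0,0.07,-1.2],[0,0.07,-1.8],[0,0.07,-1.8]],"turn":[0,0,0,0]}' 36
python3 - <<'E'
from lid import *
t=D.w((-.01,0,0));t[2]=.2;go(t,D.R[:,1]);print(get_state()['joint_pos'])
E
```

```text
clock: 11.03
tcp_pos: [0.5079, 0.1489, 0.1348]
orientation: [0.0, 0.75, 0.662, -0.0]
wrist_force: [0.2, -0.9, 1.0]
finger_gap: 0.0282
clock: 11.37
tcp_pos: [0.5131, 0.1492, 0.2115]
orientation: [0.002, 0.751, 0.661, 0.003]
wrist_force: [1.2, 0.4, -0.2]
finger_gap: 0.0357
travel [-2.903 -1.474  0.273] turn 1.223453490498788 rows>= 3.133587159602701 j6 1.83
[ 1.32558445e-01  2.35434014e-01 -1.07126886e-01  1.22152917e+00
  2.87939501e-04  1.83029958e+00]
```

Run:
```python
from lid import *
R=toolR().as_matrix();t=D.w((.035,0,0.0175))-.035*R[:,0];t[2]=.165;print(t,R[:,0]);go(t)
```

```text
[0.46810565 0.01409959 0.165     ] [0.12659657 0.99195227 0.00199911]
travel [-3.495 -0.695  1.152] turn None rows>= 3.592335786598137 j6 1.83
```

```bash
python3 -m crank '{"travel":[[-0.9,-0.2,0],[-1.8,-0.4,0],[-2.7,-0.6,0.3],[-3.5,-0.7,0.9],[-3.5,-0.7,1.15]],"turn":[0,0,0,0,0]}'
python3 -m crank '{"travel":[[0,0,0],[0,0,0]],"turn":[0,0]}'
python3 - <<'E'
from lid import *
c=shot('wrist','w7');q=proj(c,D.w((.025,0,.0175)),True);print(q)
x,y=int(q[0]),int(q[1]);im=c['image'];x0=max(0,min(400,x-80));y0=max(0,min(300,y-60))
print(x0,y0);a=cv2.resize(cv2.convertScaleAbs(im[y0:y0+120,x0:x0+160],alpha=1.8),None,fx=5,fy=5,interpolation=cv2.INTER_CUBIC)
cv2.imwrite('pics/c7.png',a[:,:,::-1])
E
```

```text
clock: 11.78
tcp_pos: [0.4628, 0.0096, 0.1583]
orientation: [-0.001, 0.752, 0.659, -0.002]
wrist_force: [-0.4, -0.4, -1.0]
finger_gap: 0.0358
clock: 11.95
tcp_pos: [0.4649, 0.0135, 0.1602]
orientation: [-0.001, 0.75, 0.661, -0.0]
wrist_force: [0.5, -0.0, 0.0]
finger_gap: 0.036
[273.26726145 171.44777757]
193 111
```

View pics/c7.png

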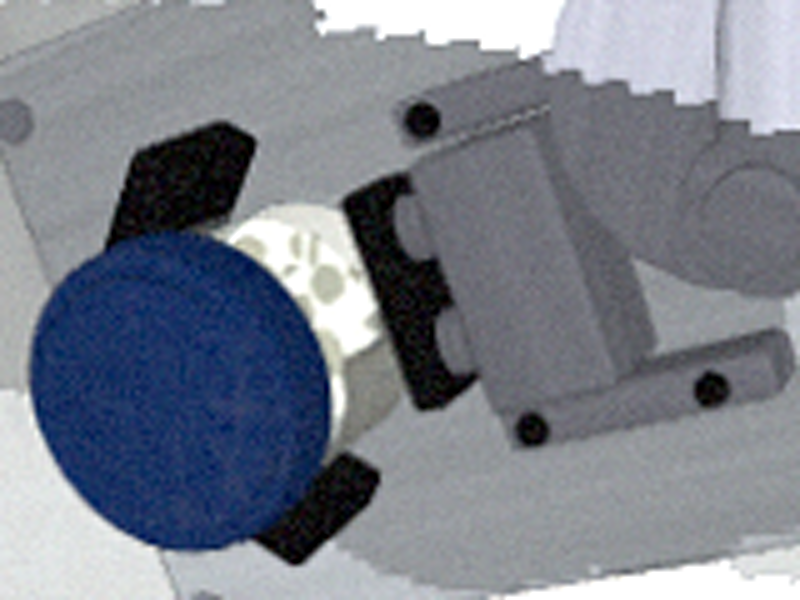

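The crop shows the pad's front edge, (345,200)–(420,405), at or just touching the pot body. The pad-to-jaw gap is still wide. I'll compare it with the open state.

```bash
cat > gap.py <<'E'
from lid import *
n=D.R[:,2]
def mk(f): 
    c=load(f)
    def up(u,v,z):
        o,d=ray(c,(u,v),True);return D.i(o+d*((n@D.o+z-n@o)/(n@d)))*1000
    return up
E
python3 - <<'E'
from gap import *
a=mk('w4');b=mk('w2');e=mk('w7')
W4=lambda u,v,z:a(180+u/2,90+v/2,z)
W2=lambda u,v,z:b(225+u/6,140+v/6,z)
W7=lambda u,v,z:e(193+u/5,111+v/5,z)
for z in(.0175,.022,.025,.028):
    print(z,'jaw w4',W4(195,109,z).round(1)[:2],'w2',W2(375,140,z).round(1)[:2],'w7',W7(460,287,z).round(1)[:2])
print('pad w4',W4(198,141,.0175).round(1),'w2',W2(375,218,.0175).round(1),'w7',W7(382,303,.0175).round(1))
print('screws (rail, fixed) w4',W4(132,128,.01),W4(265,130,.01),'w7',W7(423,118,.01),W7(533,428,.01))
print('pivot w7',W7(755,215,.028))
c=load('w7');print('knob px',proj(c,D.w((.09,.094,.061)),True))
E
```

```text
0.0175 jaw w4 [44.8  1.5] w2 [44.2  0.8] w7 [34.7 -0.2]
0.022 jaw w4 [47.3  1.5] w2 [47.  1.] w7 [37.   0.5]
0.025 jaw w4 [48.9  1.5] w2 [48.9  1.1] w7 [38.5  0.9]
0.028 jaw w4 [50.5  1.4] w2 [50.8  1.2] w7 [40.1  1.4]
pad w4 [31.9  0.5 17.5] w2 [31.6  0.  17.5] w7 [22.   0.7 17.5]
screws (rail, fixed) w4 [33.05089481 24.37190953 10.        ] [ 32.23770178 -23.82925719  10.        ] w7 [34.61054529 23.70431267 10.        ] [ 34.3318464  -24.57404411  10.        ]
pivot w7 [81.86442882  0.22986704 28.        ]
knob px [282.26287496  -3.93401845]
```

The pad has just reached the pot: it moved about 11.7 mm and the jaw about 12.0 mm. The lever is at about 1.02 rad, and about 0.38 rad more is needed. I'll go back around the knob.

Run:
```python
from lid import *
t,j=K(1.02);print(t);go(t+[0,0,.055],j)
```

```text
[0.51181122 0.14816146 0.13603635]
travel [ 3.475  0.724 -0.752] turn 0.06591427605537481 rows>= 3.4805190296748534 j6 1.55
```

```bash
python3 -m crank '{"travel":[[0,0,-0.7],[0.9,0.3,-0.75],[1.8,0.5,-0.75],[2.7,0.72,-0.75],[3.48,0.72,-0.75]],"turn":[0.06,0.06,0.06,0.06,0.06]}' 40
python3 -m crank '{"travel":[[0,0,0],[0,0,0]],"turn":[0,0]}'
python3 - <<'E'
from lid import *
t,j=K(1.02);go(t,j)
c=shot('wrist','w8');q=proj(c,D.w((.084+.095*np.cos(1.2),.095*np.sin(1.2),.061)),True);im=cv2.cvtColor(c['image'],cv2.COLOR_RGB2GRAY)
m=((im<35)*255).astype(np.uint8);m[265:]=0;k,l,s,ce=cv2.connectedComponentsWithStats(m)
print(q,[(s[i].tolist(),ce[i].round(0).tolist()) for i in range(1,k) if s[i,4]>200])
E
```

```text
clock: 12.42
tcp_pos: [0.5138, 0.1514, 0.1922]
orientation: [0.001, 0.769, 0.64, 0.002]
wrist_force: [0.7, 0.1, -0.2]
finger_gap: 0.0396
clock: 12.58
tcp_pos: [0.5118, 0.151, 0.1914]
orientation: [0.0, 0.767, 0.641, 0.0]
wrist_force: [0.0, -0.2, -1.4]
finger_gap: 0.0398
travel [-0.071  0.013  1.384] turn 0.01169273299822482 rows>= 1.3293803224246104 j6 1.89
[277.08283051 243.62113274] [([0, 0, 109, 265, 12432], [42.0, 150.0]), ([436, 0, 47, 109, 1876], [460.0, 54.0]), ([377, 21, 31, 29, 329], [392.0, 35.0]), ([405, 148, 155, 117, 762], [481.0, 205.0]), ([265, 212, 38, 41, 968], [283.0, 232.0])]
```

```bash
python3 -m crank '{"travel":[[-0.07,0,0.5],[-0.07,0,1.0],[-0.07,0,1.25],[-0.07,0,1.32],[-0.07,0,1.32]],"turn":[0,0,0,0,0]}'
python3 -m crank '{"travel":[[0,0,0],[0,0,0],[0,0,0]],"turn":[0,0,0]}' 28 20
python3 - <<'E'
from lid import *
s=get_state();R=toolR(s).as_matrix();p0=s['tcp_pos'];print(p0-K(1.02)[0])
for th in(1.08,1.15,1.22,1.29,1.36,1.42,1.46):
    t,j=K(th);v=R.T@j;print(th,(R.T@(t-K(1.02)[0])/.04).round(3),round(float(np.arctan2(v[0],-v[1])),3))
E
```

```text
clock: 13.05
tcp_pos: [0.5102, 0.1447, 0.1375]
orientation: [-0.0, 0.769, 0.639, -0.001]
wrist_force: [-0.3, -0.4, 0.1]
finger_gap: 0.0399
clock: 13.3
tcp_pos: [0.5115, 0.1452, 0.139]
orientation: [0.001, 0.769, 0.639, 0.001]
wrist_force: [0.1, -0.4, -0.5]
finger_gap: 0.0283
[-0.00028654 -0.00295923  0.00298192]
1.08 [-0.003 -0.131  0.056] -0.058
1.15 [-0.018 -0.282  0.124] -0.134
1.22 [-0.044 -0.431  0.192] -0.211
1.29 [-0.081 -0.578  0.261] -0.287
1.36 [-0.13  -0.721  0.331] -0.365
1.42 [-0.18  -0.84   0.391] -0.431
1.46 [-0.217 -0.917  0.431] -0.475
```

```bash
python3 -m crank '{"travel":[[0,-0.13,0.06],[-0.02,-0.28,0.13],[-0.045,-0.43,0.2],[-0.08,-0.58,0.27],[-0.13,-0.72,0.34]],"turn":[-0.06,-0.135,-0.21,-0.29,-0.365]}'
python3 -m crank '{"travel":[[-0.01,-0.06,0.03],[-0.01,-0.125,0.06],[-0.01,-0.125,0.06]],"turn":[-0.03,-0.065,-0.065]}'
python3 -m crank '{"travel":[[0,0.07,-0.4],[0,0.07,-1.2],[0,0.07,-2.0],[0,0.07,-2.0]],"turn":[0,0,0,0]}' 36
python3 - <<'E'
from lid import *
go([.4649,.0135,.17],toolR().as_matrix()[:,1]);R=toolR().as_matrix();t=D.w((.035,0,0.0175))-.035*R[:,0];t[2]=.162;go(t)
E
```

```text
clock: 13.72
tcp_pos: [0.484, 0.1451, 0.1259]
orientation: [0.003, 0.639, 0.769, 0.002]
wrist_force: [3.7, -2.1, 1.4]
finger_gap: 0.0282
clock: 13.97
tcp_pos: [0.4785, 0.1439, 0.1233]
orientation: [0.002, 0.615, 0.789, 0.001]
wrist_force: [3.4, -0.8, 1.1]
finger_gap: 0.0283
clock: 14.3
tcp_pos: [0.4823, 0.1454, 0.2082]
orientation: [0.003, 0.615, 0.788, 0.003]
wrist_force: [1.5, -0.2, 0.3]
finger_gap: 0.0359
travel [-3.092 -1.231  0.946] turn -7.286447228027626e-06 rows>= 3.3188828580302503 j6 1.46
travel [-3.157 -0.833  1.15 ] turn None rows>= 3.3202199200022715 j6 1.46
```

```bash
python3 -m crank '{"travel":[[-0.9,-0.35,0],[-1.8,-0.7,0],[-2.6,-1.0,0.3],[-3.09,-1.23,0.9],[-3.09,-1.23,1.2]],"turn":[0.12,0.24,0.36,0.37,0.37]}'
python3 -m crank '{"travel":[[0,0,0],[0,0,0]],"turn":[0,0]}'
python3 - <<'E'
from lid import *
c=shot('wrist','w9');im=c['image'];x0,y0=193,111
a=cv2.resize(cv2.convertScaleAbs(im[y0:y0+120,x0:x0+160],alpha=1.8),None,fx=5,fy=5,interpolation=cv2.INTER_CUBIC)
cv2.imwrite('pics/c8.png',a[:,:,::-1])
E
```

```text
clock: 14.72
tcp_pos: [0.4606, 0.0099, 0.1528]
orientation: [0.0, 0.752, 0.66, -0.001]
wrist_force: [-0.3, 0.9, -0.5]
finger_gap: 0.0362
clock: 14.88
tcp_pos: [0.4612, 0.0129, 0.1538]
orientation: [-0.001, 0.75, 0.662, -0.0]
wrist_force: [-0.2, 0.2, -0.7]
finger_gap: 0.0362
```

View pics/c8.png

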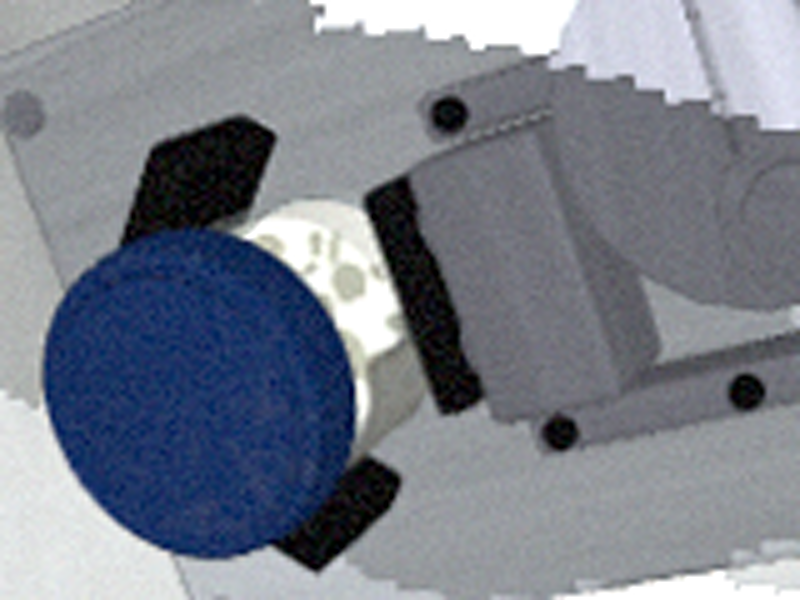

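The pot is still square in the V, and the pad's front edge, (367,195)–(442,412), lies against it. The pad-to-jaw gap has narrowed from about 78 to 46 crop pixels. I'll convert that to millimetres.

Run:
```python
from gap import *
for f,P,J,S in(('w7',[(345,200),(420,405)],[(412,160),(505,410)],[(423,118),(533,428)]),('w9',[(367,195),(442,412)],[(411,173),(490,415)],[(449,113),(560,432)])):
    e=mk(f);W=lambda p,z:e(193+p[0]/5,111+p[1]/5,z)
    p=np.mean([W(x,.0175) for x in P],0)[0];s=np.mean([W(x,.01) for x in S],0)[0]
    print(f,'pad-screw',(p-s).round(2),'jaw-screw',[(z,(np.mean([W(x,z) for x in J],0)[0]-s).round(2)) for z in(.0175,.022,.026)],'gap',[(np.mean([W(x,z) for x in J],0)[0]-p).round(2) for z in(.0175,.022,.026)])
```

```text
w7 pad-screw -12.4 jaw-screw [(0.0175, np.float64(0.16)), (0.022, np.float64(2.45)), (0.026, np.float64(4.49))] gap [np.float64(12.55), np.float64(14.85), np.float64(16.89)]
w9 pad-screw -12.75 jaw-screw [(0.0175, np.float64(-5.4)), (0.022, np.float64(-3.07)), (0.026, np.float64(-0.99))] gap [np.float64(7.36), np.float64(9.69), np.float64(11.76)]
```

Spring compression is about 5 mm (5.2–5.5 by picture, 4.2–4.6 by lever motion). I'll retreat, run a numeric check of the pot and vials, and hand in.

```bash
python3 -m crank '{"travel":[[0,0,-0.7],[0,0,-1.5],[0,0,-2.0],[0,0,-2.0],[0,0,-2.0]],"turn":[0,0,0,0,0]}'
python3 - <<'E'
from lid import *
shot('side','d9')
for f in('d3','d9'):
    c,m,q=lid(f,False,np.array([290.4,230.9]));k=max(cv2.findContours(m.astype(np.uint8),0,1)[0],key=len)
    M=cv2.moments(cv2.convexHull(k));print(f,q.round(1),np.degrees(.5*np.arctan2(2*M['mu11'],M['mu20']-M['mu02'])).round(1))
d=np.abs(load('d0')['image'].astype(int)-load('d9')['image']).mean(2)
for n,(u,v) in dict(slim=(328,325),tall=(226,200),drop=(171,315),small=(326,202)).items(): print(n,d[v-20:v+20,u-9:u+9].mean().round(1))
print(get_state()['wrist_force'],hand_in())
E
```

```text
clock: 15.35
tcp_pos: [0.4634, 0.0136, 0.2363]
orientation: [0.002, 0.749, 0.663, 0.002]
wrist_force: [0.3, -0.7, -1.2]
finger_gap: 0.0362
d3 [290.3 230.9] 30.7
d9 [290.4 230.9] 31.5
slim 5.5
tall 22.8
drop 4.7
small 39.0
the job is handed in; nothing more can be done
[ 0.76485623 -0.25243021 -0.31769379] None
```

The pot is standing squarely in the V on the slanted deck. It was placed and released with the lever still open (about 0.04 rad). I then turned the lever to about 1.4 rad in two pushes, let go of it, and handed the job in at about 15.4 s of the 51 s allowed.

**Spring compression:** the pad is pushed in by about 5 mm. Two estimates disagree slightly: 5.2–5.5 mm from the narrowing pad-to-jaw gap in the pictures, and 4.2–4.6 mm from how far the lever was moved.

**Pot position:** before and after clamping, the lid stayed in the same place to about 0.1 pixel in the side view. Its tilt read 30.7° before and 31.5° after, against 29.4° predicted for a pot standing square.

**Bystanders:** picture differences near the slim vial and the dropper were small (5.5 and 4.7). They were larger near the tall vial (22.8) and the small look-alike pot (39.0). I put those down to the lever's knob moving away and to arm and shadow changes. I had no picture views left to confirm that by eye, but the arm never went near either of them at low height.

**Forces:** the wrist force reading stayed under 20 N at the end of every move. Nothing was touching the robot at hand-in.

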